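# Line up the seasonings by height on the tray

### The arm

A 7-joint arm with a two-finger parallel gripper is mounted at the origin on a cart in front of the work surface, level with it; the furniture and walls round the work are solid. World frame = base frame: x ahead of the robot, y to its left, z up, the work surface at z = 0. Lengths are in m, angles in degrees, forces in N, time in s.
With the tool pointing down it reaches from about 0.425 to 0.95 m from the base axis. Payload 4.7 kg.
Tool frame: the origin (TCP) lies midway between the tips of the shut fingers; the grasp point (between the pads) lies 19 mm behind it; z points along the fingers, y is the line along which they close (so a half turn about z gives the same grasp; the last joint's range is limited). The gripper opens to 87 mm and grips with 3 to 60 N. Pads are 19 mm wide; open, the fingers measure 117 mm over their backs; the gripper's body (75 mm by 190 mm) begins 51 mm behind the grasp point.
Start: joints at [-77.057, 26.849, -2.785, 87.806, 1.381, 65.374, -4.715], TCP at [0.17, 0.653, 0.183] pointing down, gripper open.
Joint ranges: [-148.3, 148.3], [-19.14, 114.17], [-79.39, 73.82], [5.75, 140.21], [-59.74, 239.74], [12.07, 113.84], [-152.46, 152.46]. Speed limits (degrees/s): [147.25, 147.25, 180, 180, 180, 180, 180].

### API

Orientations are given as a 3x3 rotation matrix whose columns are the frame's x, y, z axes.
In Python, from cell import * gives the robot as it stands.
- The arm moves only by the tool drive_tool, never from a script. Its argument "commands" is a list of rows, each a list of 6 numbers: the shift along the tool's x, y, z in mm, then the turn, a rotation vector about the tool's x, y, z in rad. A call has 1 to 5 rows; each row shifts and turns the commanded pose from where the row before left it, along the tool's axes as they then stand; what a row does not reach is not made up. A row lasts 1/12 s, in which the tool goes at most 41.7 mm and 7.16 degrees, less where a joint would pass 70% of its speed; a pose out of reach is approached as far as the arm can. A call with a gripper value outside its range is refused whole. "gripper" is the closure, from -1 (fully open) to 1 (shut), so that 0 is half open, set as the call begins (left out, the last holds). The fingers move at their own pace and stop on an object; the grip force is fixed at half the most. Time passes only in rows, so rows that do not move let the fingers close. It gives the time, the measured TCP pose, the force, the opening and the grip force at its end, in the units of the state.
- get_obs(): the state, without advancing time (a new reading comes with each control period).
- read_camera(name): name is "side" or "top"; returns a dict with "img" (400x640x3 uint8, red, green, blue), "depth" (400x640 float32, m along the optical axis (not along the pixel's ray), 0 where there is no reading), "camera_matrix" (3x3 intrinsics, pixels), "rvec" (rotation vector, rad) and "tvec" (3), from world to camera coordinates, as OpenCV has them. Camera axes: x right, y down, z forward; pixel columns grow to the right and rows downward; lengths in m; the calibration is good to about 2 mm. A picture is of the moment at which its call begins.
- hand_in(): hands the job in; it is judged then, once.
The state is a dict: "time_s": time; "joints": joint angles; "qd": joint speeds; "tau": joint torques, N m; "eef_pos": TCP position; "eef_rot": TCP orientation; "contact_force": force on the tool from outside, world axes, zero at the start; "ft_torque": the same for the moment, N m; "gripper_width": finger opening in m; "grasp_force": force on a finger pad.
Only numpy, scipy, OpenCV 4.12 (cv2) and the standard library are available. Lean on these libraries where they do the work, as an engineer would, in place of code of your own. Each camera call takes 0.05 s, during which the arm holds its last target. There are 200 camera calls.

### The job

Stand the four seasoning containers (salt pot, spice jar, cruet and pepper mill) upright on the four cork mats in the dark wooden tray, one in the middle of each mat, lined up by height: the tallest on the mat at the end nearest the glass kettle, each next one shorter, and the shortest at the far end. Do not knock any of them over on the way.

Things in the scene. Friction and masses are not known exactly. Their poses are not given: they have to be found in the camera images.
- salt_pot: white ceramic salt shaker with holes in its domed top, 42 mm across and 77 mm tall; grip it from above at about 50 mm height. Loose, stands upright; origin at the centre of its underside, z up along its axis.
- spice_jar: round spice jar with a dark brown lid and a printed paper label, 41 mm across and 105 mm tall; grip it at about 80 mm height. Loose, stands upright; origin at the centre of its underside, z up along its axis.
- cruet: plain white ceramic oil cruet, 135 mm tall: body 50 mm across up to 82 mm height, sloping shoulder, then a straight round neck 31 mm across from 105 mm to 135 mm; grip the neck, fingertips not below 103 mm, so about 122 mm at the middle of the pads. Loose, stands upright; origin at the centre of its underside, z up along its axis.
- mill: turned wooden pepper mill, 170 mm tall: foot 58 mm across, waisted body, round head about 48 mm across from 123 to 159 mm height with a small 12 mm steel knob on top; grip the head at about 138 mm. The head does not turn. Loose, stands upright; origin at the centre of its underside, z up along its axis.
- tray: low dark wooden tray, 125 x 375 mm (x by y), with a flat floor 6 mm thick and a rim 6 mm thick that rises to 16 mm above the worktop. Fixed. Origin at the centre of its underside; its y axis runs along its length, along the row of mats. The four mats lie in it about 84 mm apart, up to 12 mm off its centre line.
- mat_1: round cork mat, 72 mm across and 4 mm thick, fixed in the tray; number 1 of four along the tray's y axis from its +y end (left as the robot sees it) to its -y end. Origin at the centre of its underside; its top is 10 mm above the worktop. All four mats look alike.
- mat_2: round cork mat, 72 mm across and 4 mm thick, fixed in the tray; number 2 of four along the tray's y axis from its +y end (left as the robot sees it) to its -y end. Origin at the centre of its underside; its top is 10 mm above the worktop. All four mats look alike.
- mat_3: round cork mat, 72 mm across and 4 mm thick, fixed in the tray; number 3 of four along the tray's y axis from its +y end (left as the robot sees it) to its -y end. Origin at the centre of its underside; its top is 10 mm above the worktop. All four mats look alike.
- mat_4: round cork mat, 72 mm across and 4 mm thick, fixed in the tray; number 4 of four along the tray's y axis from its +y end (left as the robot sees it) to its -y end. Origin at the centre of its underside; its top is 10 mm above the worktop. All four mats look alike.
- kettle: glass kettle with black lid and big black handle, 150 x 224 mm and 206 mm tall, standing on the worktop beyond one end of the tray (either the left +y or the right -y end; a white bowl stands beyond the other). Fixed. Origin at the centre of its underside.
Things that resemble listed ones, but are neither listed nor needed, are in the scene too. What is shaped like the salt_pot but pink or purple is not meant. Several things have the shape of the mill; the one meant has the colours described above.

How it is judged (in metres and radians):
At the end, for the whole second after the job is handed in: Counted from the tray's kettle end the mats carry mill, cruet, spice jar and salt pot, each with its axis within 13 mm of its mat's centre, its foot on the mat (5 to 16 mm above the worktop), within 0.1 rad of upright, released and at rest (under 0.02 m/s) (((y of kettle in the frame of tray above 0 m and horizontal distance between mill and mat_1 below 0.013 m and horizontal distance between cruet and mat_2 below 0.013 m and horizontal distance between spice_jar and mat_3 below 0.013 m and horizontal distance between salt_pot and mat_4 below 0.013 m) or (not (y of kettle in the frame of tray above 0 m) and horizontal distance between salt_pot and mat_1 below 0.013 m and horizontal distance between spice_jar and mat_2 below 0.013 m and horizontal distance between cruet and mat_3 below 0.013 m and horizontal distance between mill and mat_4 below 0.013 m)) and angle between each of salt_pot, spice_jar, cruet, mill's own z axis and vertical below 0.1 rad and height (world z) of salt_pot between 0.005 and 0.016 m and linear speed of each of salt_pot, spice_jar, cruet, mill below 0.02 m/s and height (world z) of spice_jar between 0.005 and 0.016 m and height (world z) of cruet between 0.005 and 0.016 m and height (world z) of mill between 0.005 and 0.016 m); the robot touches nothing.
It fails at once if a container is knocked over (tilted more than 0.7 rad) (angle between any of salt_pot, spice_jar, cruet, mill's own z axis and vertical above 0.7 rad).
It also fails if it takes over 120 s, if anything falls off the work surface, if the arm or the gripper's body presses on something with over 40 N, if the wrist force passes 120 N, or if a joint passes its speed limit or range.

## Working session

There is one attempt and no reset: what is moved stays moved. The work goes in short steps, Python scripts to look and compute and a tool call to move; the robot and the scene stay as the last step left them, time stands still between calls to the robot, and variables do not carry over. Pictures are saved under pics/ and viewed, at most 14 in all, crops included, and the job is handed in when it is done.

Besides the shell and the picture viewer there is one more tool, called after "Emit:" in YAML: its name, and indented under it one key for each argument. drive_tool: Moves the arm, as the interface text tells. Its arguments: {"type":"object","properties":{"commands":{"type":"array","items":{"type":"array","items":{"type":"number"}}},"gripper":{"type":"number"}},"required":["commands"]}

```bash
mkdir -p pics; cat > h.py <<'E'
from cell import *
import numpy as np, cv2
def cam(n):
    d=read_camera(n); R=cv2.Rodrigues(np.array(d["rvec"],float))[0]; t=np.array(d["tvec"],float).ravel()
    return d,np.array(d["camera_matrix"],float),R,t
def ray(K,R,t,u,v,z):
    c=-R.T@t; r=R.T@np.linalg.solve(K,[u,v,1.]); return c+r*(z-c[2])/r[2]
def pts(d,K,R,t):
    v,u=np.indices(d["depth"].shape); z=d["depth"]
    p=np.stack([(u-K[0,2])/K[0,0]*z,(v-K[1,2])/K[1,1]*z,z],-1); return (p-t)@R
E
python3 - <<'E'
from h import *
for n in("top","side"):
    d,K,R,t=cam(n); cv2.imwrite(f"pics/{n}0.png",d["img"][...,::-1]); print(n,-R.T@t,K[0,0])
    np.savez(f"{n}0.npz",img=d["img"],depth=d["depth"],K=K,R=R,t=t)
o=get_obs();print(o["eef_pos"],np.round(o["eef_rot"],3),o["gripper_width"],o["time_s"])
E
```

```text
top [ 0.15292112 -0.13306061  1.39594818] 512.9777943258244
side [-0.35026794 -0.16024439  1.07932525] 470.5615345136715
[0.16996669 0.65263406 0.18170663] [[-0.968  0.252 -0.   ]
 [ 0.252  0.968 -0.002]
 [-0.    -0.002 -1.   ]] 0.08703357860764771 0.1
```

View pics/top0.png

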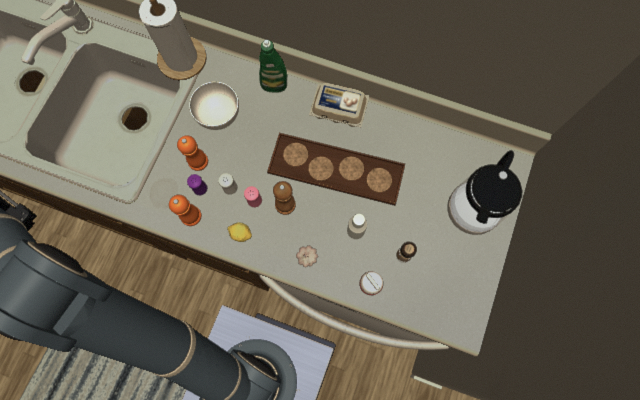

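View pics/side0.png

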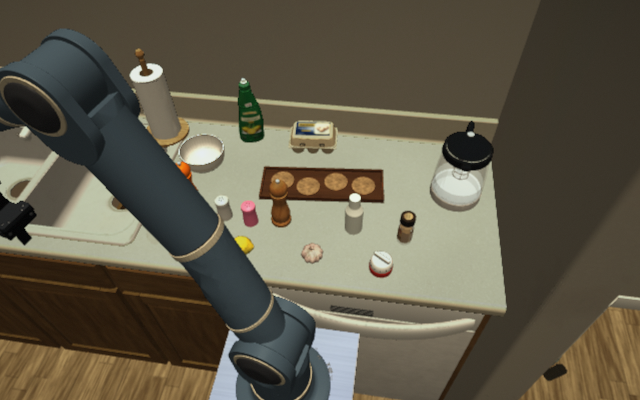

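The top view shows the kettle at right (490,200), the -y end, so mats 4, 3, 2, 1 take mill, cruet, jar, salt.
- **Salt pot:** white (226,181), not pink (252,196) or purple (196,184), and not the red and white timer (372,283).
- **Mill:** wooden (284,197), not the orange ones (190,152) and (185,208).
- **Cruet:** (358,224), not the green bottle (270,65).
- **Spice jar:** (407,250).

```bash
cat > m.py <<'E'
from h import *
t0=np.load("top0.npz"); s0=np.load("side0.npz")
c=cv2.resize(t0["img"][130:300,170:430],None,fx=3,fy=3,interpolation=cv2.INTER_CUBIC); cv2.imwrite("pics/crop1.png",c[...,::-1])
for nm,f in(("top",t0),("side",s0)):
    d={"depth":f["depth"]}; P=pts(d,f["K"],f["R"],f["t"])
    seeds=dict(salt=(226,181,.077),mill=(284,192,.17),cruet=(358,220,.135),jar=(407,250,.105))
    for k,(u,v,h) in seeds.items():
        q=ray(t0["K"],t0["R"],t0["t"],u,v,h)
        near=np.hypot(P[...,0]-q[0],P[...,1]-q[1])<.05
        print(nm,k,np.round(q,3),end=" ")
        for lo,hi in {"salt":[(.03,.06),(.06,.09)],"mill":[(.125,.157),(.160,.18)],"cruet":[(.02,.08),(.107,.129),(.131,.14)],"jar":[(.03,.08),(.08,.1),(.1,.11)]}[k]:
            p=P[near&(P[...,2]>lo)&(P[...,2]<hi)]
            if len(p)>3:
                A=np.c_[2*p[:,:2],np.ones(len(p))]; x=np.linalg.lstsq(A,(p[:,:2]**2).sum(1),rcond=None)[0]
                print(len(p),"mean",np.round(p.mean(0),3),"fit",np.round(x[:2],4),"r",np.round(np.sqrt(max(0,x[2]+x[0]**2+x[1]**2)),4),end=" | ")
        print()
    # mats: cork colour
    hsv=cv2.cvtColor(f["img"],cv2.COLOR_RGB2HSV)
    m=((f["img"][...,0]>110)&(hsv[...,1]>70)&(hsv[...,0]<20)).astype(np.uint8)*255
    m=cv2.morphologyEx(m,cv2.MORPH_OPEN,np.ones((3,3)))
    m=cv2.morphologyEx(m,cv2.MORPH_CLOSE,np.ones((5,5)))
    cs,_=cv2.findContours(m,cv2.RETR_EXTERNAL,cv2.CHAIN_APPROX_NONE)
    for cc in cs:
        if cv2.contourArea(cc)<80: continue
        (x,y),r,a=cv2.fitEllipse(cc); w=ray(f["K"],f["R"],f["t"],x,y,.010)
        W=np.array([ray(f["K"],f["R"],f["t"],*q[0],.010)[:2] for q in cc],np.float32)
        (e,s,g)=cv2.fitEllipse(W*1000)
        print(" mat?",np.round((x,y)),np.round(w,4),np.round(e,1),np.round(s,1),cv2.contourArea(cc))
E
python3 m.py
```

```text
top salt [0.453 0.264 0.077] 52 mean [0.448 0.258 0.042] fit [0.4571 0.2684] r 0.0186 | 179 mean [0.455 0.266 0.075] fit [0.4559 0.2667] r 0.0145 | 
top mill [0.456 0.089 0.17 ] 208 mean [0.463 0.097 0.149] fit [0.4657 0.0996] r 0.0198 | 41 mean [0.465 0.099 0.165] fit [0.4659 0.0998] r 0.0087 | 
top cruet [ 0.462 -0.107  0.135] 89 mean [ 0.447 -0.108  0.052] fit [ 0.4652 -0.1075] r 0.0246 | 24 mean [ 0.454 -0.109  0.118] fit [ 0.4653 -0.1075] r 0.0152 | 101 mean [ 0.465 -0.108  0.135] fit [ 0.4647 -0.1076] r 0.0107 | 
top jar [ 0.44  -0.249  0.105] 63 mean [ 0.43  -0.245  0.056] fit [ 0.4447 -0.2518] r 0.02 | 31 mean [ 0.432 -0.247  0.091] fit [ 0.4429 -0.2508] r 0.0182 | 185 mean [ 0.444 -0.252  0.106] fit [ 0.4443 -0.2515] r 0.0143 | 
 mat? [ 18. 365.] [-0.1775  0.5881  0.01  ] [-176.4  588.4] [114.4 161.9] 1721.0
 mat? [354. 359.] [ 0.1419 -0.2186  0.01  ] [ 143.8 -215.5] [165.9 529.8] 6121.0
 mat? [184. 210.] [0.3497 0.3605 0.01  ] [350.  360.8] [ 54.3 115.2] 574.0
 mat? [146. 270.] [0.1596 0.3855 0.01  ] [161.1 396.3] [149.4 776.2] 10057.0
 mat? [282. 189.] [0.5013 0.1256 0.01 
[... 1004 characters left out ...]
it [ 0.4412 -0.2552] r 0.0193 | 70 mean [ 0.427 -0.253  0.091] fit [ 0.4397 -0.2555] r 0.0179 | 150 mean [ 0.44  -0.255  0.104] fit [ 0.4404 -0.2552] r 0.0146 | 
 mat? [359. 396.] [-0.0063 -0.1755  0.01  ] [  -6.3 -175.5] [ 11.2 115. ] 124.0
 mat? [ 71. 375.] [-0.0543  0.4846  0.01  ] [-52.5 490.3] [117.9 651.2] 9002.5
 mat? [598. 364.] [ 0.1447 -0.7071  0.01  ] [ 151.4 -710.7] [157.1 362.9] 6348.5
 mat? [311. 256.] [ 0.3433 -0.0074  0.01  ] [343.4  -7.3] [33.6 46.8] 81.0
 mat? [319. 183.] [0.6106 0.0104 0.01  ] [611.5  11.7] [ 91.3 332.4] 1317.5
 mat? [185. 168.] [0.617  0.4439 0.01  ] [617.3 444.2] [30.1 74.3] 115.5
 mat? [312. 142.] [0.7919 0.0633 0.01  ] [792.   63.4] [ 30.5 139.6] 167.5
```

View pics/crop1.png

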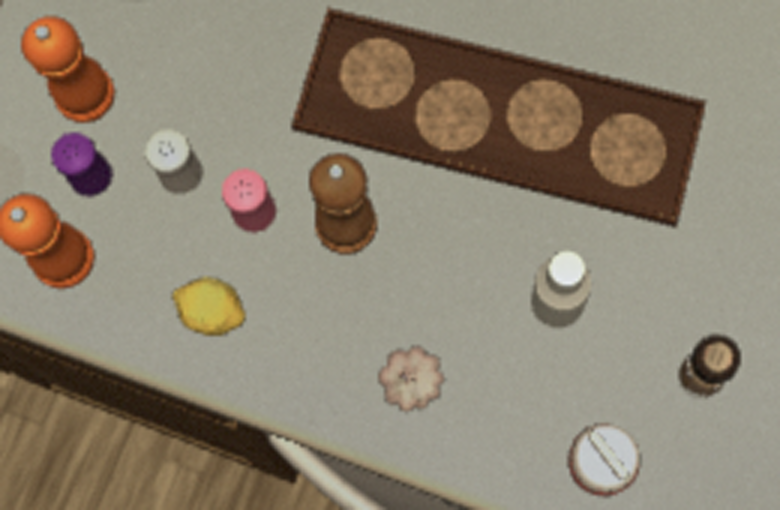

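The crop confirms the choices: white pot with holes (168,150), wooden mill with steel knob (338,180), cruet (566,270), dark-lidded jar (716,358). Next I need exact mat positions, and I check the camera bias.

```bash
cat > mats.py <<'E'
from h import *
for nm in("top","side"):
    f=np.load(nm+"0.npz"); K,R,t=f["K"],f["R"],f["t"]
    # rectified tray-top plane, 1 px = 0.5 mm; x .5...75 rows, y .2..-.25 cols
    X,Y=np.meshgrid(np.arange(.52,.74,.0005),np.arange(.22,-.24,-.0005),indexing="ij")
    p=np.stack([X,Y,np.full_like(X,.01)],-1)@R.T+t; q=p@K.T; q=(q[...,:2]/q[...,2:]).astype(np.float32)
    im=cv2.remap(f["img"],q[...,0],q[...,1],cv2.INTER_LINEAR)
    r=im[...,0].astype(int); hsv=cv2.cvtColor(im,cv2.COLOR_RGB2HSV)
    m=((r>100)&(hsv[...,1]>65)).astype(np.uint8)*255
    m=cv2.morphologyEx(m,cv2.MORPH_CLOSE,np.ones((15,15))); m=cv2.morphologyEx(m,cv2.MORPH_OPEN,cv2.getStructuringElement(cv2.MORPH_ELLIPSE,(61,61)))
    for c in cv2.findContours(m,cv2.RETR_EXTERNAL,cv2.CHAIN_APPROX_NONE)[0]:
        (u,v),s,a=cv2.fitEllipse(c); print(nm,"mat",round(.52+v*.0005,4),round(.22-u*.0005,4),np.round(np.array(s)/2,1))
    dk=((im.max(-1)<85)|(m>0)).astype(np.uint8)*255
    dk=cv2.morphologyEx(dk,cv2.MORPH_OPEN,np.ones((25,25)))
    c=max(cv2.findContours(dk,cv2.RETR_EXTERNAL,cv2.CHAIN_APPROX_NONE)[0],key=cv2.contourArea)
    (u,v),s,a=cv2.minAreaRect(c); print(nm,"tray",.52+v*.0005,.22-u*.0005,np.array(s)/2,a)
    cv2.imwrite(f"pics/rect_{nm}.png",im[...,::-1]); 
E
python3 mats.py; cd pics; python3 -c "
import cv2,numpy as np
a=np.vstack([cv2.imread('rect_top.png'),cv2.imread('rect_side.png')]);cv2.imwrite('rect.png',cv2.resize(a,None,fx=.65,fy=.65))"
```

```text
top mat 0.6298 -0.035 [71.8 72.2]
top mat 0.6249 -0.1204 [71.5 72.4]
top mat 0.6137 0.1298 [72.  72.2]
top mat 0.5995 0.0467 [71.9 72.2]
top tray 0.6164826736450195 -0.023326721191406247 [312.09341431 126.46922302] 5.710593223571777
side mat 0.6274 -0.0377 [74.  75.7]
side mat 0.622 -0.1228 [73.3 76.5]
side mat 0.5974 0.0439 [74.  75.3]
side mat 0.603 0.1258 [ 65.8 100.5]
side tray 0.603374137878418 0.07811180114746094 [219.01167297 132.63183594] 5.735363960266113
```

View pics/rect.png

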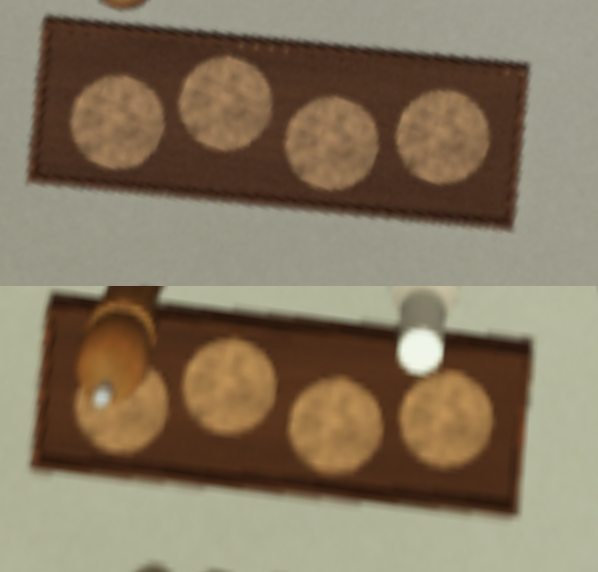

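Emit:
drive_tool:
  commands:
    - [0,0,-30,0,0,0.12]
    - [0,0,-30,0,0,0.12]
    - [0,0,-30,0,0,0.12]
    - [0,0,0,0,0,0.12]
    - [0,0,0,0,0,0.12]
  gripper: -1

```text
time_s: 0.52
eef_pos: [0.1703, 0.6543, 0.2751]
eef_rot: [[-0.652, 0.758, 0.001], [0.758, 0.652, 0.004], [0.003, 0.003, -1.0]]
contact_force: [1.1, 0.3, -0.6]
gripper_width: 0.087
grasp_force: 0.0
```

The rectified view shows all four mats clear and round, 72 mm across as they must be: mat_1 (117,122), mat_2 (225,103), mat_3 (332,143), mat_4 (443,137). In the side half the mill top covers part of mat_1, so I take mat_1 from the top view.

Emit:
drive_tool:
  commands:
    - [0,0,0,0,0,0.12]
    - [0,0,0,0,0,0.12]
    - [0,0,0,0,0,0.12]
    - [0,0,0,0,0,0.12]
    - [0,0,0,0,0,0.12]

```text
time_s: 0.93
eef_pos: [0.17, 0.6529, 0.272]
eef_rot: [[-0.11, 0.994, -0.0], [0.994, 0.11, -0.001], [-0.001, -0.0, -1.0]]
contact_force: [-1.3, -0.5, -0.2]
gripper_width: 0.0867
grasp_force: 0.0
```

Emit:
drive_tool:
  commands:
    - [0,0,0,0,0,0.115]
    - [0,0,0,0,0,0]
    - [-20,10,0,0,0,0]
    - [-36,19,0,0,0,0]
    - [-36,19,0,0,0,0]

```text
time_s: 1.35
eef_pos: [0.2174, 0.5607, 0.2715]
eef_rot: [[-0.008, 1.0, -0.0], [1.0, 0.008, -0.001], [-0.001, -0.0, -1.0]]
contact_force: [1.8, -0.5, 0.8]
gripper_width: 0.087
grasp_force: 0.0
```

Emit:
drive_tool:
  commands:
    - [-36,19,0,0,0,0]
    - [-36,19,0,0,0,0]
    - [-36,19,0,0,0,0]
    - [-36,19,0,0,0,0]
    - [-36,19,0,0,0,0]

```text
time_s: 1.77
eef_pos: [0.3138, 0.3793, 0.2725]
eef_rot: [[-0.005, 1.0, -0.0], [1.0, 0.005, -0.0], [-0.0, -0.0, -1.0]]
contact_force: [0.7, -0.4, 0.5]
gripper_width: 0.0865
grasp_force: 0.0
```

Emit:
drive_tool:
  commands:
    - [-36,19,0,0,0,0]
    - [-36,19,0,0,0,0]
    - [-36,19,0,0,0,0]
    - [-36,19,0,0,0,0]
    - [-36,19,0,0,0,0]

```text
time_s: 2.18
eef_pos: [0.4089, 0.1994, 0.2727]
eef_rot: [[-0.005, 1.0, 0.0], [1.0, 0.005, 0.001], [0.001, 0.0, -1.0]]
contact_force: [1.0, -0.9, -0.1]
gripper_width: 0.0871
grasp_force: 0.0
```

Emit:
drive_tool:
  commands:
    - [-36,18,0,0,0,0]
    - [-20,0,0,0,0,0]
    - [0,0,0,0,0,0]
    - [0,0,0,0,0,0]

```text
time_s: 2.52
eef_pos: [0.4265, 0.1446, 0.2726]
eef_rot: [[-0.001, 1.0, -0.0], [1.0, 0.001, 0.001], [0.001, -0.0, -1.0]]
contact_force: [-0.5, 0.2, -1.1]
gripper_width: 0.0866
grasp_force: 0.0
```

Emit:
drive_tool:
  commands:
    - [-24,18,0,0,0,0]
    - [-23,17,0,0,0,0]
    - [0,0,0,0,0,0]
    - [0,0,0,0,0,0]

```text
time_s: 2.85
eef_pos: [0.4618, 0.0991, 0.2724]
eef_rot: [[-0.002, 1.0, -0.0], [1.0, 0.002, -0.0], [-0.0, -0.0, -1.0]]
contact_force: [0.1, 0.5, -0.7]
gripper_width: 0.0872
grasp_force: 0.0
```

```bash
python3 - <<'E'
from h import *
ims=[]
for n in("top","side"):
    d,K,R,t=cam(n); p=K@(R@np.array([.462,.0975,.17])+t); u,v=(p[:2]/p[2]).astype(int)
    ims.append(cv2.resize(d["img"][v-60:v+60,u-60:u+60,::-1],(390,390)))
cv2.imwrite("pics/a1.png",np.hstack(ims)); print(get_obs()["eef_pos"])
E
```

```text
[0.46097945 0.10045805 0.27226769]
```

View pics/a1.png

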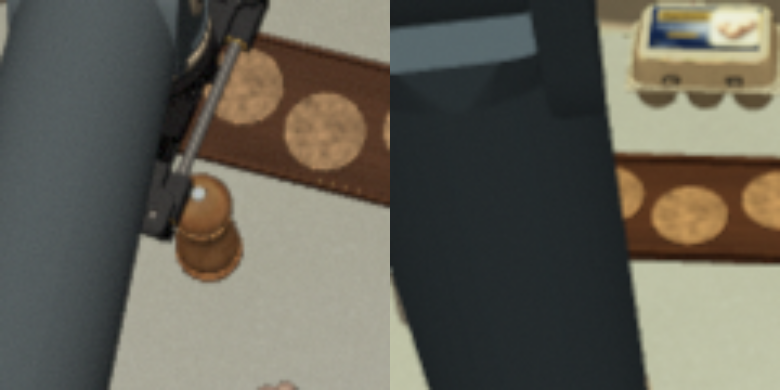

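The top crop shows the gripper over the mill with its knob clear at (200,190). The arm hides the mill in the side view. I descend now.

Emit:
drive_tool:
  commands:
    - [0,0,30,0,0,0]
    - [0,0,35,0,0,0]
    - [0,0,35,0,0,0]
    - [0,0,30,0,0,0]
    - [0,0,0,0,0,0]

```text
time_s: 3.37
eef_pos: [0.4563, 0.0993, 0.1376]
eef_rot: [[-0.005, 1.0, -0.011], [1.0, 0.005, -0.004], [-0.004, -0.011, -1.0]]
contact_force: [-1.1, 0.1, -0.0]
gripper_width: 0.0867
grasp_force: 0.0
```

Emit:
drive_tool:
  commands:
    - [0,0,12,0,0,0]
    - [0,0,11,0,0,0]
    - [0,0,0,0,0,0]
    - [0,0,0,0,0,0]

```text
time_s: 3.7
eef_pos: [0.4619, 0.0997, 0.1206]
eef_rot: [[-0.003, 1.0, 0.0], [1.0, 0.003, 0.001], [0.001, 0.0, -1.0]]
contact_force: [0.3, -1.3, 0.3]
gripper_width: 0.0869
grasp_force: 0.0
```

Emit:
drive_tool:
  commands:
    - [0,0,0,0,0,0]
    - [0,0,0,0,0,0]
    - [0,0,0,0,0,0]
    - [0,0,0,0,0,0]
    - [0,0,0,0,0,0]
  gripper: 1

```text
time_s: 4.12
eef_pos: [0.4618, 0.0987, 0.12]
eef_rot: [[-0.001, 1.0, 0.001], [1.0, 0.001, 0.001], [0.001, 0.001, -1.0]]
contact_force: [0.1, 0.8, -0.3]
gripper_width: 0.0614
grasp_force: 0.0
```

Emit:
drive_tool:
  commands:
    - [0,0,0,0,0,0]
    - [0,0,0,0,0,0]
    - [0,0,0,0,0,0]
    - [0,0,0,0,0,0]

```text
time_s: 4.45
eef_pos: [0.4616, 0.0985, 0.1196]
eef_rot: [[-0.001, 1.0, -0.0], [1.0, 0.001, -0.0], [-0.0, -0.0, -1.0]]
contact_force: [-0.3, -0.4, -0.9]
gripper_width: 0.0348
grasp_force: 0.0
```

```bash
python3 - <<'E'
from h import *
ims=[]
for n in("top","side"):
    d,K,R,t=cam(n); p=K@(R@np.array([.462,.0975,.12])+t); u,v=(p[:2]/p[2]).astype(int); print(p[:2]/p[2])
    ims.append(cv2.resize(d["img"][v-60:v+60,u-60:u+60,::-1],(390,390)))
    np.savez(n+"1.npz",img=d["img"],depth=d["depth"],K=K,R=R,t=t)
cv2.imwrite("pics/a2.png",np.hstack(ims)); o=get_obs();print(o["eef_pos"],o["gripper_width"],o["grasp_force"])
E
```

```text
[283.15117852 194.42624637]
[278.26343042 193.00137959]
[0.46162269 0.09850697 0.11957988] 0.027082678065541856 0.0
```

View pics/a2.png

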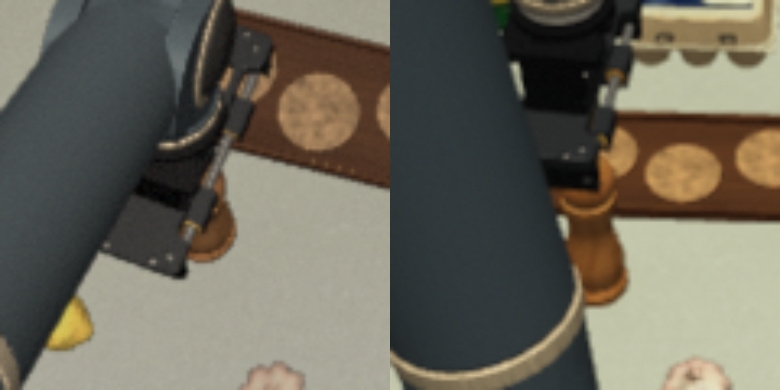

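The gripper body looks offset from the mill head, and the fingers have closed past 48 mm without force. I check the actual points by depth.

```bash
python3 - <<'E'
from h import *
for n in("top","side"):
    f=np.load(n+"1.npz"); P=pts(f,f["K"],f["R"],f["t"]); im=f["img"].astype(int)
    box=(abs(P[...,0]-.46)<.12)&(abs(P[...,1]-.09)<.1)
    dark=im.max(-1)<60
    for lo,hi in((.10,.14),(.14,.17),(.17,.2),(.2,.24)):
        b=box&(P[...,2]>lo)&(P[...,2]<hi)
        p=P[b&dark]; 
        if len(p)>5: print(n,lo,"dark",len(p),np.round(np.percentile(p,[2,50,98],axis=0),3).tolist())
    brown=(im[...,0]>im[...,2]*1.6)&(im[...,0]>50)&box
    for lo,hi in((.01,.03),(.03,.06),(.06,.1),(.12,.16),(.16,.18)):
        p=P[brown&(P[...,2]>lo)&(P[...,2]<hi)]
        if len(p)>3: print(n,lo,"brown",len(p),np.round(np.percentile(p,[2,50,98],axis=0),3).tolist())
E
```

```text
top 0.2 dark 13 [[0.413, 0.061, 0.233], [0.486, 0.062, 0.237], [0.541, 0.067, 0.239]]
top 0.01 brown 234 [[0.437, -0.005, 0.01], [0.553, 0.058, 0.014], [0.579, 0.103, 0.026]]
top 0.03 brown 133 [[0.341, 0.076, 0.031], [0.438, 0.101, 0.045], [0.475, 0.175, 0.059]]
top 0.06 brown 44 [[0.443, 0.08, 0.061], [0.456, 0.084, 0.069], [0.475, 0.108, 0.086]]
top 0.12 brown 28 [[0.459, 0.076, 0.124], [0.468, 0.078, 0.147], [0.48, 0.091, 0.159]]
side 0.2 dark 46 [[0.372, 0.062, 0.23], [0.374, 0.077, 0.235], [0.539, 0.097, 0.24]]
side 0.01 brown 148 [[0.436, -0.004, 0.01], [0.543, 0.074, 0.014], [0.578, 0.105, 0.029]]
side 0.03 brown 126 [[0.435, 0.072, 0.031], [0.443, 0.087, 0.048], [0.463, 0.114, 0.059]]
side 0.06 brown 137 [[0.441, 0.078, 0.061], [0.447, 0.093, 0.075], [0.463, 0.115, 0.099]]
side 0.12 brown 152 [[0.439, 0.072, 0.121], [0.446, 0.085, 0.139], [0.474, 0.115, 0.155]]
```

```bash
python3 - <<'E'
from h import *
f=np.load("side1.npz"); K,R,t=f["K"],f["R"],f["t"]
im=np.ascontiguousarray(cv2.resize(f["img"][140:240,230:330],None,fx=6,fy=6,interpolation=cv2.INTER_CUBIC)[...,::-1])
im=cv2.convertScaleAbs(im,alpha=1.6,beta=20)
for X in([.462,.0985,.139],[.462,.0985,.19],[.439,.0985,.12],[.462,.0975,0]):
    p=K@(R@np.array(X)+t); p=(p[:2]/p[2]-[230,140])*6; cv2.circle(im,tuple(int(a) for a in p),5,(0,255,0),1); print(X,p)
cv2.imwrite("pics/a3.png",im)
p=pts(f,K,R,t)
for v in range(165,215,4): print(v,[tuple(np.round(p[v,u],2)) for u in (280,284,288)])
E
```

```text
[0.462, 0.0985, 0.139] [283.68861269 289.78136446]
[0.462, 0.0985, 0.19] [273.23398217 211.2926032 ]
[0.439, 0.0985, 0.12] [276.72784208 356.12249471]
[0.462, 0.0975, 0] [311.14124455 480.96162462]
165 [(np.float64(0.42), np.float64(0.07), np.float64(0.27)), (np.float64(0.45), np.float64(0.07), np.float64(0.24)), (np.float64(0.69), np.float64(0.12), np.float64(-0.0))]
169 [(np.float64(0.41), np.float64(0.07), np.float64(0.27)), (np.float64(0.43), np.float64(0.06), np.float64(0.26)), (np.float64(0.66), np.float64(0.12), np.float64(0.01))]
173 [(np.float64(0.41), np.float64(0.07), np.float64(0.25)), (np.float64(0.41), np.float64(0.06), np.float64(0.25)), (np.float64(0.64), np.float64(0.12), np.float64(0.01))]
177 [(np.float64(0.38), np.float64(0.06), np.float64(0.27)), (np.float64(0.41), np.float64(0.06), np.float64(0.24)), (np.float64(0.63), np.float64(0.11), np.float64(0.0))]
181 [(np.float64(0.37), np.float64(0.06), np.float64(0.27)), (np.float64(0.61), np.float64(0.12), np.float64(0.01)), (np.float64(0.61), np.float64(0.11), np.float64(0.01))]
185 [(np.float64(0.37), np.float64(0.0
[... 637 characters left out ...]
t64(0.02))]
201 [(np.float64(0.44), np.float64(0.09), np.float64(0.11)), (np.float64(0.45), np.float64(0.08), np.float64(0.1)), (np.float64(0.54), np.float64(0.09), np.float64(0.0))]
205 [(np.float64(0.45), np.float64(0.09), np.float64(0.09)), (np.float64(0.45), np.float64(0.08), np.float64(0.08)), (np.float64(0.52), np.float64(0.09), np.float64(0.0))]
209 [(np.float64(0.45), np.float64(0.09), np.float64(0.07)), (np.float64(0.45), np.float64(0.08), np.float64(0.07)), (np.float64(0.46), np.float64(0.08), np.float64(0.05))]
213 [(np.float64(0.44), np.float64(0.09), np.float64(0.06)), (np.float64(0.44), np.float64(0.08), np.float64(0.06)), (np.float64(0.46), np.float64(0.07), np.float64(0.05))]
```

View pics/a3.png

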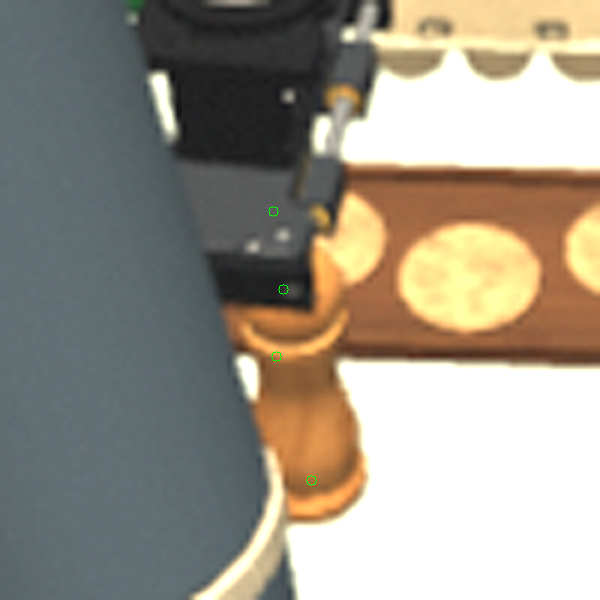

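The crop shows the mill upright with the gripper body bottom at about (270,300), and no finger in front of the head at (277,356). Body points also read z≈0.23 where 0.19 was expected. I open, back off and look at the gripper in the clear.

Emit:
drive_tool:
  commands:
    - [0,0,0,0,0,0]
    - [0,0,0,0,0,0]
    - [0,0,0,0,0,0]
    - [0,0,0,0,0,0]
    - [0,0,0,0,0,0]
  gripper: -1

```text
time_s: 4.97
eef_pos: [0.4616, 0.0985, 0.1196]
eef_rot: [[-0.001, 1.0, -0.0], [1.0, 0.001, 0.0], [0.0, -0.0, -1.0]]
contact_force: [0.3, 0.5, 0.8]
gripper_width: 0.0524
grasp_force: 0.0
```

Emit:
drive_tool:
  commands:
    - [0,0,0,0,0,0]
    - [0,0,0,0,0,0]
    - [0,0,0,0,0,0]
    - [0,0,-15,0,0,0]
    - [0,0,-30,0,0,0]

```text
time_s: 5.38
eef_pos: [0.4589, 0.0978, 0.1625]
eef_rot: [[-0.001, 1.0, -0.007], [1.0, 0.001, -0.004], [-0.004, -0.007, -1.0]]
contact_force: [0.8, 1.3, 0.2]
gripper_width: 0.0837
grasp_force: 0.0
```

Emit:
drive_tool:
  commands:
    - [0,0,-40,0,0,0]
    - [0,0,-40,0,0,0]
    - [0,0,-30,0,0,0]
    - [0,0,0,0,0,0]
    - [0,0,0,0,0,0]

```text
time_s: 5.8
eef_pos: [0.4626, 0.0988, 0.2762]
eef_rot: [[-0.001, 1.0, 0.003], [1.0, 0.001, 0.002], [0.002, 0.003, -1.0]]
contact_force: [0.3, -0.5, -0.4]
gripper_width: 0.0872
grasp_force: 0.0
```

Emit:
drive_tool:
  commands:
    - [-36,0,0,0,0,0]
    - [-36,0,0,0,0,0]
    - [-36,0,0,0,0,0]
    - [0,0,0,0,0,0]
    - [0,0,0,0,0,0]

```text
time_s: 6.22
eef_pos: [0.4606, -0.0115, 0.2733]
eef_rot: [[0.004, 1.0, -0.002], [1.0, -0.004, -0.0], [-0.0, -0.002, -1.0]]
contact_force: [0.4, 0.5, -0.4]
gripper_width: 0.0872
grasp_force: 0.0
```

```bash
python3 - <<'E'
from h import *
ims=[]; o=get_obs(); e=np.array(o["eef_pos"])
for n in("top","side"):
    d,K,R,t=cam(n); im=np.ascontiguousarray(d["img"][...,::-1])
    p=K@(R@e+t); u,v=(p[:2]/p[2]).astype(int); 
    c=cv2.convertScaleAbs(cv2.resize(im[v-65:v+65,u-65:u+65],(390,390),interpolation=cv2.INTER_CUBIC),alpha=1.5,beta=20)
    for w in(e,e+[.0435,0,0],e-[.0435,0,0],e+[0,0,.07]):
        q=K@(R@w+t); q=(q[:2]/q[2]-[u-65,v-65])*3; cv2.circle(c,tuple(int(a) for a in q),4,(0,255,0),1)
    ims.append(c); np.savez(n+"2.npz",img=d["img"],depth=d["depth"],K=K,R=R,t=t)
cv2.imwrite("pics/a4.png",np.hstack(ims)); print(e,o["gripper_width"],o["joints"])
E
```

```text
[ 0.46059993 -0.01146395  0.27330987] 0.0872351315348939 [-46.53673756   0.74579109  44.08707978 110.03478509  -0.557166
  69.57316901  -2.48870557]
```

View pics/a4.png

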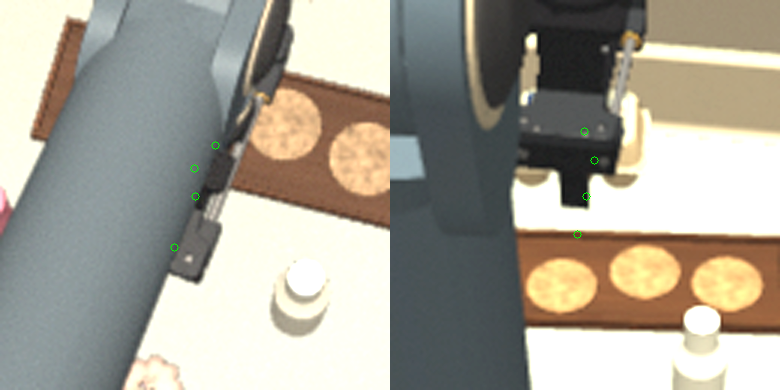

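The side crop shows the near finger ending at (577,207), well above its computed tip at (577,234). I measure the finger by depth.

```bash
python3 - <<'E'
from h import *
f=np.load("side2.npz"); K,R,t=f["K"],f["R"],f["t"]; P=pts(f,K,R,t)
e=np.array([.4606,-.0115,.2733]); q=K@(R@e+t); u0,v0=(q[:2]/q[2]).astype(int)
uc=u0-65+(577-390)//3
for v in range(v0-65+50,v0-65+74): print(v,np.round(P[v,uc-4:uc+5:4],3).tolist())
E
```

```text
141 [[0.367, -0.014, 0.41], [0.369, -0.022, 0.409], [0.367, -0.031, 0.412]]
142 [[0.363, -0.015, 0.41], [0.367, -0.022, 0.407], [0.365, -0.031, 0.411]]
143 [[0.373, -0.013, 0.398], [0.371, -0.022, 0.401], [0.374, -0.03, 0.399]]
144 [[0.372, -0.013, 0.396], [0.372, -0.021, 0.397], [0.373, -0.03, 0.397]]
145 [[0.373, -0.012, 0.393], [0.372, -0.021, 0.394], [0.374, -0.029, 0.394]]
146 [[0.373, -0.012, 0.39], [0.374, -0.021, 0.389], [0.373, -0.03, 0.392]]
147 [[0.375, -0.012, 0.385], [0.37, -0.021, 0.391], [0.374, -0.029, 0.388]]
148 [[0.373, -0.012, 0.384], [0.371, -0.021, 0.386], [0.371, -0.03, 0.388]]
149 [[0.404, -0.006, 0.351], [0.403, -0.015, 0.353], [0.372, -0.03, 0.384]]
150 [[0.404, -0.005, 0.348], [0.405, -0.014, 0.348], [0.409, -0.023, 0.345]]
151 [[0.404, -0.005, 0.344], [0.404, -0.014, 0.345], [0.408, -0.023, 0.343]]
152 [[0.404, -0.005, 0.341], [0.406, -0.014, 0.341], [0.407, -0.023, 0.341]]
153 [[0.405, -0.005, 0.337], [0.403, -0.014, 0.34], [0.408, -0.023, 0.337]]
154 [[0.405, -0.005, 0.334], [0.407, -0.014, 0.334], [0.408, -0.023, 0.333]]
155 [[0.407, -0.004, 0.329], [0.408, -0.013, 0.329], [0.408, -0.023, 0.331]]
156 [[0.408, -0.004, 0.325], [0.408, -0.013, 0.327], [0.408, -0.023, 0.328]]
157 [[0.409, -0.004, 0.321], [0.405, -0.014, 0.326], [0.406, -0.023, 0.326]]
158 [[0.409, -0.003, 0.318], [0.406, -0.013, 0.322], [0.405, -0.023, 0.324]]
159 [[0.408, -0.004, 0.315], [0.407, -0.013, 0.317], [0.409, -0.022, 0.317]]
160 [[0.716, 0.06, 0.001], [0.405, -0.013, 0.316], [0.409, -0.022, 0.314]]
161 [[0.711, 0.059, 0.001], [0.714, 0.047, -0.0], [0.72, 0.035, -0.005]]
162 [[0.711, 0.06, -0.004], [0.71, 0.046, -0.0], [0.712, 0.033, -0.001]]
163 [[0.706, 0.059, -0.003], [0.703, 0.045, 0.002], [0.703, 0.032, 0.003]]
164 [[0.699, 0.057, -0.001], [0.699, 0.044, 0.001], [0.7, 0.031, 0.002]]
```

The finger tips are truly at z≈0.314 while the state says 0.273, a 41 mm offset. x and y agree, and the earlier body points agree too (0.235 against 0.19). So the fingers closed above the mill's head. From here on: true tip z = reported z + 0.041.

Emit:
drive_tool:
  commands:
    - [36,0,0,0,0,0]
    - [36,0,0,0,0,0]
    - [36,0,0,0,0,0]
    - [0,0,0,0,0,0]
    - [0,0,0,0,0,0]

```text
time_s: 6.73
eef_pos: [0.4607, 0.1023, 0.2736]
eef_rot: [[-0.009, 1.0, -0.002], [1.0, 0.009, -0.002], [-0.002, -0.002, -1.0]]
contact_force: [-0.2, -0.5, -0.2]
gripper_width: 0.087
grasp_force: 0.0
```

Emit:
drive_tool:
  commands:
    - [0,0,35,0,0,0]
    - [0,0,35,0,0,0]
    - [0,0,35,0,0,0]
    - [0,0,0,0,0,0]
    - [0,0,0,0,0,0]

```text
time_s: 7.15
eef_pos: [0.4605, 0.0978, 0.1687]
eef_rot: [[-0.0, 1.0, -0.004], [1.0, 0.0, -0.002], [-0.002, -0.004, -1.0]]
contact_force: [0.8, 0.4, 0.9]
gripper_width: 0.0875
grasp_force: 0.0
```

Emit:
drive_tool:
  commands:
    - [0,0,20,0,0,0]
    - [0,0,20,0,0,0]
    - [0,0,20,0,0,0]
    - [0,0,0,0,0,0]
    - [0,0,0,0,0,0]

```text
time_s: 7.57
eef_pos: [0.4628, 0.0987, 0.1111]
eef_rot: [[-0.001, 1.0, 0.002], [1.0, 0.001, 0.001], [0.001, 0.002, -1.0]]
contact_force: [-0.2, 0.5, -0.3]
gripper_width: 0.0866
grasp_force: 0.0
```

Emit:
drive_tool:
  commands:
    - [0,0,11,0,0,0]
    - [0,0,11,0,0,0]
    - [0,0,11,0,0,0]
    - [0,0,0,0,0,0]
    - [0,0,0,0,0,0]

```text
time_s: 7.98
eef_pos: [0.4611, 0.0983, 0.076]
eef_rot: [[-0.001, 1.0, -0.002], [1.0, 0.001, -0.001], [-0.001, -0.002, -1.0]]
contact_force: [0.1, -0.4, -0.8]
gripper_width: 0.0871
grasp_force: 0.0
```

Emit:
drive_tool:
  commands:
    - [0,0,0,0,0,0]
    - [0,0,0,0,0,0]
    - [0,0,0,0,0,0]
    - [0,0,0,0,0,0]
    - [0,0,0,0,0,0]
  gripper: 1

```text
time_s: 8.4
eef_pos: [0.4619, 0.0986, 0.0769]
eef_rot: [[-0.001, 1.0, 0.0], [1.0, 0.001, 0.0], [0.0, 0.0, -1.0]]
contact_force: [-0.8, -0.6, -0.2]
gripper_width: 0.0614
grasp_force: 0.0
```

Emit:
drive_tool:
  commands:
    - [0,0,0,0,0,0]
    - [0,0,0,0,0,0]
    - [0,0,0,0,0,0]
    - [0,0,0,0,0,0]
    - [0,0,0,0,0,0]

```text
time_s: 8.82
eef_pos: [0.4619, 0.0986, 0.0768]
eef_rot: [[-0.001, 1.0, 0.0], [1.0, 0.001, 0.0], [0.0, 0.0, -1.0]]
contact_force: [0.6, 0.4, 0.9]
gripper_width: 0.047
grasp_force: 29.4
```

Mill gripped: 47 mm wide, 29 N. I lift it and carry it to mat_4.

Emit:
drive_tool:
  commands:
    - [0,0,-15,0,0,0]
    - [0,0,-20,0,0,0]
    - [0,0,-25,0,0,0]
    - [0,0,0,0,0,0]

```text
time_s: 9.15
eef_pos: [0.4642, 0.099, 0.1398]
eef_rot: [[-0.001, 1.0, 0.006], [1.0, 0.001, 0.003], [0.003, 0.006, -1.0]]
contact_force: [1.2, 1.5, -0.5]
gripper_width: 0.0469
grasp_force: 29.5
```

Emit:
drive_tool:
  commands:
    - [-14,10,0,0,0,0]
    - [-22,16,0,0,0,0]
    - [-26,19,0,0,0,0]
    - [-26,19,0,0,0,0]
    - [-26,19,0,0,0,0]

```text
time_s: 9.57
eef_pos: [0.5444, -0.0161, 0.1354]
eef_rot: [[-0.002, 1.0, -0.002], [1.0, 0.002, 0.0], [0.0, -0.002, -1.0]]
contact_force: [0.2, 1.1, -1.1]
gripper_width: 0.0465
grasp_force: 29.5
```

Emit:
drive_tool:
  commands:
    - [-26,19,0,0,0,0]
    - [-26,19,0,0,0,0]
    - [-26,19,0,0,0,0]
    - [-18,14,0,0,0,0]
    - [-9,8,0,0,0,0]

```text
time_s: 9.98
eef_pos: [0.624, -0.1239, 0.1353]
eef_rot: [[0.003, 1.0, -0.001], [1.0, -0.003, -0.002], [-0.002, -0.001, -1.0]]
contact_force: [-0.9, -0.1, -1.8]
gripper_width: 0.0471
grasp_force: 29.5
```

Emit:
drive_tool:
  commands:
    - [0,0,0,0,0,0]
    - [0,0,0,0,0,0]
    - [0,0,0,0,0,0]

```text
time_s: 10.23
eef_pos: [0.6228, -0.1183, 0.1357]
eef_rot: [[-0.003, 1.0, -0.002], [1.0, 0.003, 0.002], [0.002, -0.002, -1.0]]
contact_force: [-0.0, 0.6, -1.8]
gripper_width: 0.0469
grasp_force: 29.5
```

```bash
cat > g.py <<'E'
import sys
from h import *
X=np.array([float(a) for a in sys.argv[2:5]]); ims=[]
for n in("top","side"):
    d,K,R,t=cam(n); np.savez(n+"3.npz",img=d["img"],depth=d["depth"],K=K,R=R,t=t)
    p=K@(R@X+t); u,v=(p[:2]/p[2]).astype(int); v=np.clip(v,65,335);u=np.clip(u,65,575)
    ims.append(cv2.resize(d["img"][v-65:v+65,u-65:u+65,::-1],(390,390),interpolation=cv2.INTER_CUBIC))
cv2.imwrite(sys.argv[1],np.hstack(ims)); o=get_obs(); print(np.round(o["eef_pos"],4),o["gripper_width"],o["grasp_force"])
E
python3 g.py pics/b1.png .6235 -.1216 .1
```

```text
[ 0.6232 -0.1182  0.1363] 0.047194845888459354 29.50894480183706
```

View pics/b1.png

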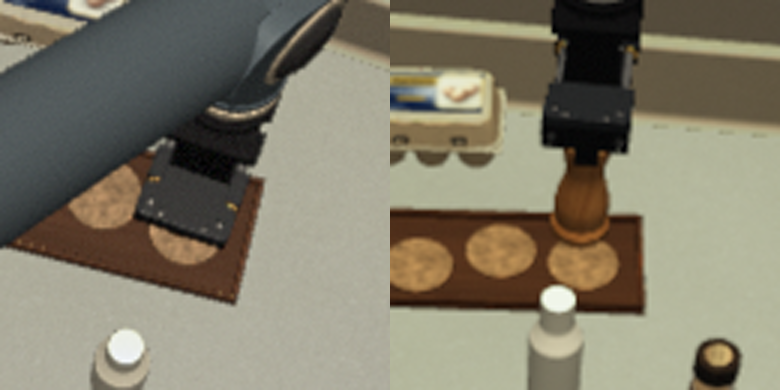

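The view shows the mill hanging upright over mat_4 (side: foot (580,230), mat (582,265)). I shift 2 mm, lower and release.

Emit:
drive_tool:
  commands:
    - [-2,0,15,0,0,0]
    - [0,0,15,0,0,0]
    - [0,0,10,0,0,0]
    - [0,0,4,0,0,0]
    - [0,0,0,0,0,0]

```text
time_s: 10.75
eef_pos: [0.623, -0.1212, 0.0916]
eef_rot: [[-0.002, 1.0, -0.002], [1.0, 0.002, 0.001], [0.001, -0.002, -1.0]]
contact_force: [-0.1, 0.3, -2.1]
gripper_width: 0.0468
grasp_force: 29.5
```

Emit:
drive_tool:
  commands:
    - [0,0,2,0,0,0]
    - [0,0,0,0,0,0]
    - [0,0,2,0,0,0]
    - [0,0,0,0,0,0]
    - [0,0,0,0,0,0]

```text
time_s: 11.17
eef_pos: [0.624, -0.1223, 0.0889]
eef_rot: [[-0.001, 1.0, 0.0], [1.0, 0.001, 0.0], [0.0, 0.0, -1.0]]
contact_force: [0.2, -0.4, -1.7]
gripper_width: 0.0469
grasp_force: 29.5
```

Emit:
drive_tool:
  commands:
    - [0,0,1.5,0,0,0]
    - [0,0,0,0,0,0]
    - [0,0,0,0,0,0]

```text
time_s: 11.42
eef_pos: [0.6239, -0.1223, 0.0871]
eef_rot: [[-0.001, 1.0, -0.0], [1.0, 0.001, 0.0], [0.0, -0.0, -1.0]]
contact_force: [0.1, -0.3, -2.4]
gripper_width: 0.0473
grasp_force: 29.5
```

Emit:
drive_tool:
  commands:
    - [0,0,0,0,0,0]
    - [0,0,0,0,0,0]
    - [0,0,0,0,0,0]
    - [0,0,0,0,0,0]
    - [0,0,0,0,0,0]
  gripper: -1

```text
time_s: 11.83
eef_pos: [0.6241, -0.1224, 0.0874]
eef_rot: [[-0.001, 1.0, 0.0], [1.0, 0.001, 0.0], [0.0, 0.0, -1.0]]
contact_force: [-0.1, -0.3, 0.4]
gripper_width: 0.0728
grasp_force: 0.0
```

Emit:
drive_tool:
  commands:
    - [0,0,0,0,0,0]
    - [0,0,0,0,0,0]
    - [0,0,0,0,0,0]
    - [0,0,-15,0,0,0]
    - [0,0,-30,0,0,0]

```text
time_s: 12.25
eef_pos: [0.6211, -0.1212, 0.129]
eef_rot: [[-0.001, 1.0, -0.008], [1.0, 0.001, 0.001], [0.001, -0.008, -1.0]]
contact_force: [0.2, 0.1, 0.8]
gripper_width: 0.0867
grasp_force: 0.0
```

Emit:
drive_tool:
  commands:
    - [0,0,-35,0,0,0]
    - [0,0,-35,0,0,0]
    - [0,0,0,0,0,0]
    - [0,0,0,0,0,0]

```text
time_s: 12.58
eef_pos: [0.6252, -0.1229, 0.2046]
eef_rot: [[-0.001, 1.0, 0.005], [1.0, 0.001, -0.0], [-0.0, 0.005, -1.0]]
contact_force: [0.2, -0.3, -1.2]
gripper_width: 0.0873
grasp_force: 0.0
```

Next the cruet at (0.463, -0.109).

Emit:
drive_tool:
  commands:
    - [3,-25,0,0,0,0]
    - [3,-35,0,0,0,0]
    - [3,-40,0,0,0,0]
    - [3,-35,0,0,0,0]
    - [2,-26,0,0,0,0]

```text
time_s: 13.0
eef_pos: [0.4586, -0.108, 0.2001]
eef_rot: [[-0.001, 1.0, -0.005], [1.0, 0.001, 0.001], [0.001, -0.005, -1.0]]
contact_force: [-0.1, 0.1, 0.4]
gripper_width: 0.0866
grasp_force: 0.0
```

Emit:
drive_tool:
  commands:
    - [0,0,0,0,0,0]
    - [0,0,30,0,0,0]
    - [0,0,30,0,0,0]
    - [0,0,0,0,0,0]
    - [0,0,0,0,0,0]

```text
time_s: 13.42
eef_pos: [0.4615, -0.1084, 0.1408]
eef_rot: [[-0.001, 1.0, -0.005], [1.0, 0.001, -0.001], [-0.001, -0.005, -1.0]]
contact_force: [0.5, 0.1, 0.3]
gripper_width: 0.0869
grasp_force: 0.0
```

```bash
python3 g.py pics/b2.png .54 -.115 .12
```

```text
[ 0.4638 -0.1089  0.1429] 0.08729869148285282 0.0
```

View pics/b2.png

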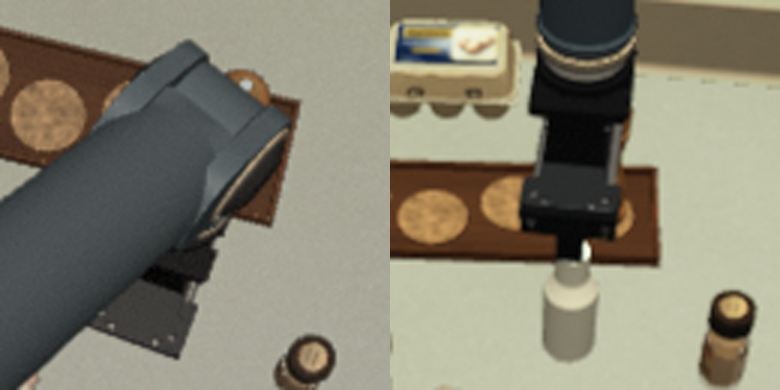

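The side view shows the finger (572,245) lined up over the cruet neck (573,270), and the mill still upright behind it. I descend and grip.

Emit:
drive_tool:
  commands:
    - [0,0,25,0,0,0]
    - [0,0,25,0,0,0]
    - [0,0,18,0,0,0]
    - [0,0,10,0,0,0]
    - [0,0,0,0,0,0]

```text
time_s: 13.93
eef_pos: [0.4626, -0.1084, 0.0635]
eef_rot: [[-0.001, 1.0, -0.002], [1.0, 0.001, -0.0], [-0.0, -0.002, -1.0]]
contact_force: [-0.7, 0.2, 0.4]
gripper_width: 0.0874
grasp_force: 0.0
```

Emit:
drive_tool:
  commands:
    - [0,0,0,0,0,0]
    - [0,0,0,0,0,0]
    - [0,0,0,0,0,0]
    - [0,0,0,0,0,0]
    - [0,0,0,0,0,0]
  gripper: 1

```text
time_s: 14.35
eef_pos: [0.4634, -0.1084, 0.0648]
eef_rot: [[-0.001, 1.0, 0.001], [1.0, 0.001, 0.0], [0.0, 0.001, -1.0]]
contact_force: [-0.1, 0.6, 0.4]
gripper_width: 0.0616
grasp_force: 0.0
```

Emit:
drive_tool:
  commands:
    - [0,0,0,0,0,0]
    - [0,0,0,0,0,0]
    - [0,0,0,0,0,0]
    - [0,0,0,0,0,0]
    - [0,0,0,0,0,0]

```text
time_s: 14.77
eef_pos: [0.463, -0.1085, 0.0641]
eef_rot: [[-0.001, 1.0, 0.0], [1.0, 0.001, -0.0], [-0.0, 0.0, -1.0]]
contact_force: [-1.3, -0.6, -0.4]
gripper_width: 0.0302
grasp_force: 29.7
```

Emit:
drive_tool:
  commands:
    - [0,0,0,0,0,0]
    - [0,0,0,0,0,0]
    - [0,0,0,0,0,0]

```text
time_s: 15.02
eef_pos: [0.463, -0.1085, 0.0641]
eef_rot: [[-0.001, 1.0, 0.0], [1.0, 0.001, -0.0], [-0.0, 0.0, -1.0]]
contact_force: [0.4, 0.9, 0.3]
gripper_width: 0.0301
grasp_force: 29.8
```

Emit:
drive_tool:
  commands:
    - [0,0,-15,0,0,0]
    - [0,0,-20,0,0,0]
    - [0,0,-25,0,0,0]
    - [12,0,0,0,0,0]
    - [20,0,0,0,0,0]

```text
time_s: 15.43
eef_pos: [0.4635, -0.0783, 0.1255]
eef_rot: [[0.003, 1.0, 0.003], [1.0, -0.003, -0.0], [-0.0, 0.003, -1.0]]
contact_force: [-1.0, 1.2, -2.7]
gripper_width: 0.0303
grasp_force: 29.7
```

Emit:
drive_tool:
  commands:
    - [20,10,0,0,0,0]
    - [14,20,0,0,0,0]
    - [6,28,0,0,0,0]
    - [0,30,0,0,0,0]
    - [0,30,0,0,0,0]

```text
time_s: 15.85
eef_pos: [0.5813, -0.035, 0.1235]
eef_rot: [[-0.003, 1.0, -0.002], [1.0, 0.003, 0.001], [0.001, -0.002, -1.0]]
contact_force: [1.4, 0.0, -0.7]
gripper_width: 0.0298
grasp_force: 29.7
```

Emit:
drive_tool:
  commands:
    - [0,28,0,0,0,0]
    - [0,14,0,0,0,0]
    - [0,5,0,0,0,0]
    - [0,0,0,0,0,0]
    - [0,0,0,0,0,0]

```text
time_s: 16.27
eef_pos: [0.6263, -0.0366, 0.1234]
eef_rot: [[-0.0, 1.0, -0.002], [1.0, 0.0, 0.0], [0.0, -0.002, -1.0]]
contact_force: [-0.1, -0.6, -1.0]
gripper_width: 0.03
grasp_force: 29.7
```

Emit:
drive_tool:
  commands:
    - [0,0,15,0,0,0]
    - [0,0,15,0,0,0]
    - [0,0,10,0,0,0]
    - [0,0,5,0,0,0]
    - [0,0,0,0,0,0]

```text
time_s: 16.68
eef_pos: [0.6261, -0.0361, 0.078]
eef_rot: [[-0.001, 1.0, -0.003], [1.0, 0.001, 0.0], [0.0, -0.003, -1.0]]
contact_force: [0.5, 0.2, -1.8]
gripper_width: 0.0301
grasp_force: 29.7
```

Emit:
drive_tool:
  commands:
    - [0,0,0,0,0,0]
    - [0,0,0,0,0,0]
    - [0,0,0,0,0,0]

```text
time_s: 16.93
eef_pos: [0.6284, -0.0365, 0.08]
eef_rot: [[-0.001, 1.0, 0.002], [1.0, 0.001, 0.0], [0.0, 0.002, -1.0]]
contact_force: [-0.3, -0.1, -1.6]
gripper_width: 0.0303
grasp_force: 29.7
```

Emit:
drive_tool:
  commands:
    - [0,0,2,0,0,0]
    - [0,0,2,0,0,0]
    - [0,0,1,0,0,0]
    - [0,0,0,0,0,0]
    - [0,0,0,0,0,0]

```text
time_s: 17.35
eef_pos: [0.6279, -0.0363, 0.0742]
eef_rot: [[-0.001, 1.0, 0.0], [1.0, 0.001, 0.0], [0.0, 0.0, -1.0]]
contact_force: [0.7, -0.3, -0.6]
gripper_width: 0.0299
grasp_force: 29.7
```

Emit:
drive_tool:
  commands:
    - [0,0,0,0,0,0]
    - [0,0,0,0,0,0]
    - [0,0,0,0,0,0]

```text
time_s: 17.6
eef_pos: [0.6278, -0.0363, 0.0742]
eef_rot: [[-0.001, 1.0, 0.0], [1.0, 0.001, 0.0], [0.0, 0.0, -1.0]]
contact_force: [0.5, 0.7, -1.1]
gripper_width: 0.0303
grasp_force: 29.7
```

Emit:
drive_tool:
  commands:
    - [0,0,0,0,0,0]
    - [0,0,0,0,0,0]
    - [0,0,0,0,0,0]
    - [0,0,0,0,0,0]
    - [0,0,0,0,0,0]
  gripper: -1

```text
time_s: 18.02
eef_pos: [0.6278, -0.0363, 0.0741]
eef_rot: [[-0.001, 1.0, 0.0], [1.0, 0.001, 0.0], [0.0, 0.0, -1.0]]
contact_force: [0.2, -0.2, -0.0]
gripper_width: 0.056
grasp_force: 0.0
```

Emit:
drive_tool:
  commands:
    - [0,0,0,0,0,0]
    - [0,0,0,0,0,0]
    - [0,0,0,0,0,0]
    - [0,0,0,0,0,0]
    - [0,0,0,0,0,0]

```text
time_s: 18.43
eef_pos: [0.6278, -0.0363, 0.0741]
eef_rot: [[-0.001, 1.0, 0.0], [1.0, 0.001, 0.0], [0.0, 0.0, -1.0]]
contact_force: [0.4, 0.8, -0.9]
gripper_width: 0.085
grasp_force: 0.0
```

Emit:
drive_tool:
  commands:
    - [0,0,-20,0,0,0]
    - [0,0,-30,0,0,0]
    - [0,0,-35,0,0,0]
    - [0,0,-25,0,0,0]
    - [0,0,0,0,0,0]

```text
time_s: 18.85
eef_pos: [0.6315, -0.0374, 0.1902]
eef_rot: [[-0.001, 1.0, 0.011], [1.0, 0.001, 0.0], [0.0, 0.011, -1.0]]
contact_force: [1.4, -0.8, -0.0]
gripper_width: 0.087
grasp_force: 0.0
```

Emit:
drive_tool:
  commands:
    - [-15,-14,0,0,0,0]
    - [-26,-24,0,0,0,0]
    - [-28,-24,0,0,0,0]
    - [-28,-24,0,0,0,0]
    - [-28,-24,0,0,0,0]

```text
time_s: 19.27
eef_pos: [0.5163, -0.1623, 0.1835]
eef_rot: [[-0.002, 1.0, -0.001], [1.0, 0.002, 0.0], [0.0, -0.001, -1.0]]
contact_force: [0.8, 0.0, 0.3]
gripper_width: 0.0871
grasp_force: 0.0
```

Emit:
drive_tool:
  commands:
    - [-28,-24,0,0,0,0]
    - [-28,-24,0,0,0,0]
    - [-24,-18,0,0,0,0]
    - [-12,-9,0,0,0,0]
    - [0,0,0,0,0,0]

```text
time_s: 19.68
eef_pos: [0.4398, -0.2569, 0.1841]
eef_rot: [[0.006, 1.0, -0.0], [1.0, -0.006, -0.0], [-0.0, -0.0, -1.0]]
contact_force: [0.1, 0.4, -0.4]
gripper_width: 0.0872
grasp_force: 0.0
```

Emit:
drive_tool:
  commands:
    - [0,0,0,0,0,0]
    - [0,0,20,0,0,0]
    - [0,0,25,0,0,0]
    - [0,0,0,0,0,0]
    - [0,0,0,0,0,0]

```text
time_s: 20.1
eef_pos: [0.443, -0.2518, 0.1381]
eef_rot: [[-0.003, 1.0, -0.003], [1.0, 0.003, 0.001], [0.001, -0.003, -1.0]]
contact_force: [0.3, 0.6, 0.9]
gripper_width: 0.0869
grasp_force: 0.0
```

```bash
python3 g.py pics/b3.png .5 -.18 .1
```

```text
[ 0.4442 -0.2532  0.1399] 0.08687210290942338 0.0
```

View pics/b3.png

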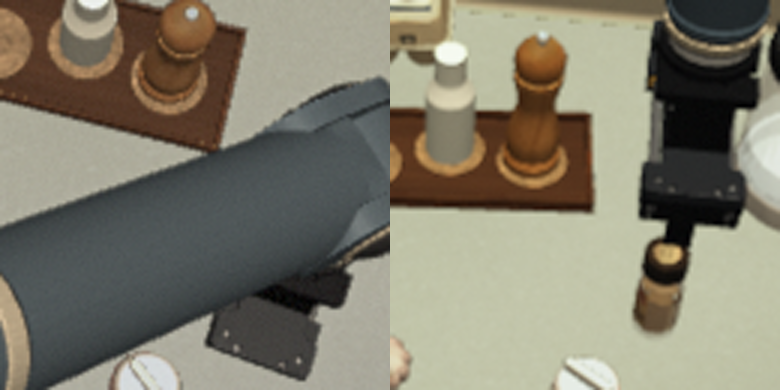

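Mill (540,90) and cruet (450,90) stand upright on their mats. The gripper is over the jar (665,260), allowing for perspective. I descend.

Emit:
drive_tool:
  commands:
    - [0,0,25,0,0,0]
    - [0,0,30,0,0,0]
    - [0,0,30,0,0,0]
    - [0,0,20,0,0,0]
    - [0,0,0,0,0,0]

```text
time_s: 20.62
eef_pos: [0.4417, -0.252, 0.0319]
eef_rot: [[-0.002, 1.0, -0.005], [1.0, 0.002, 0.002], [0.002, -0.005, -1.0]]
contact_force: [-0.6, -0.4, 0.1]
gripper_width: 0.0868
grasp_force: 0.0
```

Emit:
drive_tool:
  commands:
    - [0,0,8,0,0,0]
    - [0,0,5,0,0,0]
    - [0,0,0,0,0,0]
    - [0,0,0,0,0,0]

```text
time_s: 20.95
eef_pos: [0.4439, -0.2538, 0.0221]
eef_rot: [[-0.001, 1.0, 0.002], [1.0, 0.001, -0.0], [-0.0, 0.002, -1.0]]
contact_force: [-0.3, 0.4, -0.4]
gripper_width: 0.087
grasp_force: 0.0
```

Emit:
drive_tool:
  commands:
    - [0,0,0,0,0,0]
    - [0,0,0,0,0,0]
    - [0,0,0,0,0,0]
    - [0,0,0,0,0,0]
    - [0,0,0,0,0,0]
  gripper: 1

```text
time_s: 21.37
eef_pos: [0.4431, -0.2535, 0.0213]
eef_rot: [[-0.001, 1.0, 0.0], [1.0, 0.001, 0.0], [0.0, 0.0, -1.0]]
contact_force: [-0.3, 0.8, 0.3]
gripper_width: 0.0614
grasp_force: 0.0
```

Emit:
drive_tool:
  commands:
    - [0,0,0,0,0,0]
    - [0,0,0,0,0,0]
    - [0,0,0,0,0,0]
    - [0,0,0,0,0,0]
    - [0,0,0,0,0,0]

```text
time_s: 21.78
eef_pos: [0.443, -0.2535, 0.0211]
eef_rot: [[-0.001, 1.0, -0.0], [1.0, 0.001, 0.0], [0.0, -0.0, -1.0]]
contact_force: [-0.2, -0.3, -0.2]
gripper_width: 0.0401
grasp_force: 29.9
```

Emit:
drive_tool:
  commands:
    - [0,0,-15,0,0,0]
    - [0,0,-25,0,0,0]
    - [0,0,-30,0,0,0]
    - [15,5,0,0,0,0]
    - [28,5,0,0,0,0]

```text
time_s: 22.2
eef_pos: [0.454, -0.2139, 0.0932]
eef_rot: [[0.005, 1.0, 0.005], [1.0, -0.005, -0.003], [-0.003, 0.005, -1.0]]
contact_force: [0.6, 0.7, -2.2]
gripper_width: 0.0403
grasp_force: 29.9
```

Emit:
drive_tool:
  commands:
    - [34,5,0,0,0,0]
    - [36,5,0,0,0,0]
    - [36,5,0,0,0,0]
    - [36,5,0,0,0,0]
    - [36,5,0,0,0,0]

```text
time_s: 22.62
eef_pos: [0.4774, -0.0307, 0.0911]
eef_rot: [[-0.001, 1.0, -0.0], [1.0, 0.001, 0.0], [0.0, -0.0, -1.0]]
contact_force: [1.2, 0.8, -1.2]
gripper_width: 0.0403
grasp_force: 29.9
```

Emit:
drive_tool:
  commands:
    - [34,10,0,0,0,0]
    - [26,20,0,0,0,0]
    - [14,28,0,0,0,0]
    - [4,28,0,0,0,0]
    - [0,20,0,0,0,0]

```text
time_s: 23.03
eef_pos: [0.5857, 0.0487, 0.0907]
eef_rot: [[-0.006, 1.0, 0.001], [1.0, 0.006, 0.001], [0.001, 0.001, -1.0]]
contact_force: [0.6, -0.4, 0.0]
gripper_width: 0.0404
grasp_force: 29.9
```

Emit:
drive_tool:
  commands:
    - [0,10,0,0,0,0]
    - [0,4,0,0,0,0]
    - [0,0,0,0,0,0]
    - [0,0,0,0,0,0]
    - [0,0,0,0,0,0]

```text
time_s: 23.45
eef_pos: [0.5962, 0.0452, 0.091]
eef_rot: [[-0.0, 1.0, -0.001], [1.0, 0.0, 0.001], [0.001, -0.001, -1.0]]
contact_force: [0.2, -1.2, -0.0]
gripper_width: 0.0404
grasp_force: 29.9
```

Emit:
drive_tool:
  commands:
    - [0,1,15,0,0,0]
    - [0,0,20,0,0,0]
    - [0,0,15,0,0,0]
    - [0,0,5,0,0,0]
    - [0,0,0,0,0,0]

```text
time_s: 23.87
eef_pos: [0.5969, 0.0456, 0.0351]
eef_rot: [[-0.001, 1.0, -0.003], [1.0, 0.001, -0.0], [-0.0, -0.003, -1.0]]
contact_force: [-0.5, 0.7, -0.7]
gripper_width: 0.0403
grasp_force: 29.9
```

Emit:
drive_tool:
  commands:
    - [0,0,2,0,0,0]
    - [0,0,2,0,0,0]
    - [0,0,1,0,0,0]
    - [0,0,0,0,0,0]
    - [0,0,0,0,0,0]

```text
time_s: 24.28
eef_pos: [0.599, 0.0457, 0.0315]
eef_rot: [[-0.001, 1.0, 0.001], [1.0, 0.001, 0.0], [0.0, 0.001, -1.0]]
contact_force: [0.0, 0.3, -1.0]
gripper_width: 0.0405
grasp_force: 29.9
```

Emit:
drive_tool:
  commands:
    - [0,0,0,0,0,0]
    - [0,0,0,0,0,0]

```text
time_s: 24.45
eef_pos: [0.5988, 0.0457, 0.0313]
eef_rot: [[-0.001, 1.0, 0.0], [1.0, 0.001, 0.0], [0.0, 0.0, -1.0]]
contact_force: [0.5, -0.6, -0.7]
gripper_width: 0.04
grasp_force: 29.9
```

Emit:
drive_tool:
  commands:
    - [0,0,0,0,0,0]
    - [0,0,0,0,0,0]
    - [0,0,0,0,0,0]
    - [0,0,0,0,0,0]
    - [0,0,0,0,0,0]
  gripper: -1

```text
time_s: 24.87
eef_pos: [0.5988, 0.0457, 0.0312]
eef_rot: [[-0.001, 1.0, 0.0], [1.0, 0.001, 0.0], [0.0, 0.0, -1.0]]
contact_force: [-0.4, -0.8, -0.4]
gripper_width: 0.0657
grasp_force: 0.0
```

Emit:
drive_tool:
  commands:
    - [0,0,0,0,0,0]
    - [0,0,0,0,0,0]
    - [0,0,0,0,0,0]
    - [0,0,0,0,0,0]
    - [0,0,-15,0,0,0]

```text
time_s: 25.28
eef_pos: [0.5964, 0.0458, 0.0439]
eef_rot: [[-0.001, 1.0, -0.005], [1.0, 0.001, -0.001], [-0.001, -0.005, -1.0]]
contact_force: [0.0, 0.1, -0.4]
gripper_width: 0.0866
grasp_force: 0.0
```

Emit:
drive_tool:
  commands:
    - [0,0,-30,0,0,0]
    - [0,0,-35,0,0,0]
    - [0,0,-25,0,0,0]
    - [0,0,-10,0,0,0]
    - [0,0,0,0,0,0]

```text
time_s: 25.7
eef_pos: [0.6005, 0.0457, 0.1487]
eef_rot: [[-0.001, 1.0, 0.005], [1.0, 0.001, 0.001], [0.001, 0.005, -1.0]]
contact_force: [-1.1, -0.6, -0.2]
gripper_width: 0.0872
grasp_force: 0.0
```

Emit:
drive_tool:
  commands:
    - [15,-10,0,0,0,0]
    - [26,-17,0,0,0,0]
    - [28,-19,0,0,0,0]
    - [28,-19,0,0,0,0]
    - [28,-19,0,0,0,0]

```text
time_s: 26.12
eef_pos: [0.5122, 0.1713, 0.1441]
eef_rot: [[-0.001, 1.0, -0.003], [1.0, 0.001, -0.001], [-0.001, -0.003, -1.0]]
contact_force: [1.0, 0.2, 0.1]
gripper_width: 0.0869
grasp_force: 0.0
```

Emit:
drive_tool:
  commands:
    - [28,-19,0,0,0,0]
    - [28,-19,0,0,0,0]
    - [26,-15,0,0,0,0]
    - [12,-8,0,0,0,0]
    - [0,0,0,0,0,0]

```text
time_s: 26.53
eef_pos: [0.4496, 0.2681, 0.144]
eef_rot: [[-0.009, 1.0, -0.004], [1.0, 0.009, -0.001], [-0.001, -0.004, -1.0]]
contact_force: [0.5, -0.6, 0.5]
gripper_width: 0.0872
grasp_force: 0.0
```

Emit:
drive_tool:
  commands:
    - [0,0,0,0,0,0]
    - [0,0,20,0,0,0]
    - [0,0,15,0,0,0]
    - [0,0,0,0,0,0]
    - [0,0,0,0,0,0]

```text
time_s: 26.95
eef_pos: [0.4536, 0.2624, 0.1103]
eef_rot: [[0.002, 1.0, -0.001], [1.0, -0.002, -0.002], [-0.002, -0.001, -1.0]]
contact_force: [0.1, 0.1, 0.2]
gripper_width: 0.087
grasp_force: 0.0
```

```bash
python3 g.py pics/b4.png .5 .2 .1
```

```text
[0.4545 0.2636 0.1116] 0.0870033105759346 0.0
```

View pics/b4.png

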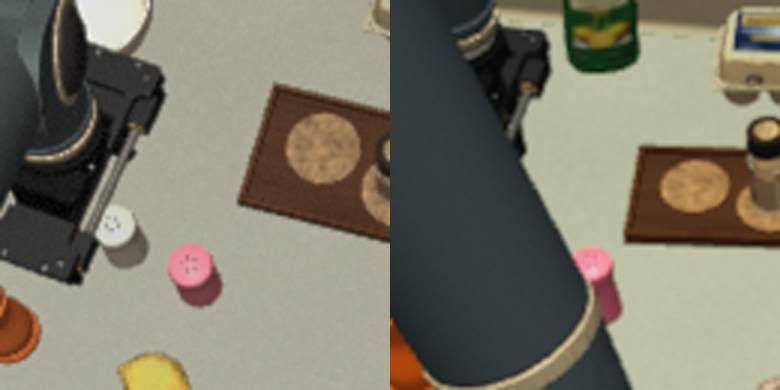

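The salt pot shows at (118,225) beside the gripper. An orange mill sits at (10,320) in the top crop, close to the near end of the gripper body, so I check that clearance from the first depth image.

```bash
python3 - <<'E'
from h import *
f=np.load("top0.npz"); P=pts(f,f["K"],f["R"],f["t"]); im=f["img"].astype(int)
m=(im[...,0]>90)&(im[...,0]>2*im[...,1])&(P[...,2]>.1)&(P[...,2]<.19)
n,l,s,c=cv2.connectedComponentsWithStats(m.astype(np.uint8))
for i in range(1,n):
    if s[i,4]>20: p=P[l==i]; print(np.round(p.min(0),3),np.round(p.max(0),3))
m=(P[...,2]>.03)&(P[...,2]<.09)&(P[...,0]>.3)&(P[...,0]<.55)&(P[...,1]>.15)&(P[...,1]<.38)
n,l,s,c=cv2.connectedComponentsWithStats(m.astype(np.uint8))
for i in range(1,n):
    if s[i,4]>20: p=P[l==i]; print("low",np.round(p.min(0),3),np.round(p.max(0),3),im[l==i].mean(0).round())
E
```

```text
[0.47  0.358 0.137] [0.514 0.399 0.159]
[0.317 0.31  0.11 ] [0.361 0.354 0.161]
low [0.47  0.358 0.032] [0.519 0.38  0.09 ] [115.  57.  27.]
low [0.437 0.247 0.03 ] [0.475 0.287 0.083] [156. 155. 143.]
low [0.404 0.327 0.031] [0.444 0.366 0.083] [ 94.  49. 100.]
low [0.427 0.169 0.031] [0.466 0.209 0.083] [180. 110. 117.]
low [0.315 0.309 0.03 ] [0.367 0.353 0.09 ] [117.  59.  29.]
low [0.318 0.152 0.03 ] [0.369 0.218 0.058] [178. 157.  73.]
```

The clearance to the orange mill is about 10 mm. I turn the gripper slightly to widen it, then descend.

Emit:
drive_tool:
  commands:
    - [0,0,0,0,0,-0.075]
    - [0,0,0,0,0,-0.075]
    - [0,0,0,0,0,0]
    - [0,0,20,0,0,0]
    - [0,0,25,0,0,0]

```text
time_s: 27.47
eef_pos: [0.456, 0.2658, 0.0681]
eef_rot: [[-0.148, 0.989, 0.005], [0.989, 0.148, 0.005], [0.004, 0.006, -1.0]]
contact_force: [0.0, 0.1, 0.6]
gripper_width: 0.087
grasp_force: 0.0
```

Emit:
drive_tool:
  commands:
    - [0,0,25,0,0,0]
    - [0,0,25,0,0,0]
    - [0,0,15,0,0,0]
    - [0,0,0,0,0,0]
    - [0,0,0,0,0,0]

```text
time_s: 27.88
eef_pos: [0.4538, 0.2643, 0.0013]
eef_rot: [[-0.149, 0.989, -0.0], [0.989, 0.149, -0.0], [-0.0, -0.0, -1.0]]
contact_force: [-0.0, -0.8, -0.4]
gripper_width: 0.0874
grasp_force: 0.0
```

Emit:
drive_tool:
  commands:
    - [0,0,6,0,0,0]
    - [0,0,5,0,0,0]
    - [0,0,0,0,0,0]
    - [0,0,0,0,0,0]

```text
time_s: 28.22
eef_pos: [0.4536, 0.2648, -0.0095]
eef_rot: [[-0.15, 0.989, 0.0], [0.989, 0.15, 0.001], [0.001, 0.0, -1.0]]
contact_force: [0.2, 0.8, -0.1]
gripper_width: 0.0868
grasp_force: 0.0
```

Emit:
drive_tool:
  commands:
    - [0,0,0,0,0,0]
    - [0,0,0,0,0,0]
    - [0,0,0,0,0,0]
    - [0,0,0,0,0,0]
    - [0,0,0,0,0,0]
  gripper: 1

```text
time_s: 28.63
eef_pos: [0.4535, 0.2646, -0.0098]
eef_rot: [[-0.15, 0.989, 0.0], [0.989, 0.15, 0.0], [0.0, 0.0, -1.0]]
contact_force: [-0.8, -0.0, -0.4]
gripper_width: 0.0617
grasp_force: 0.0
```

Emit:
drive_tool:
  commands:
    - [0,0,0,0,0,0]
    - [0,0,0,0,0,0]
    - [0,0,0,0,0,0]
    - [0,0,0,0,0,0]
    - [0,0,0,0,0,0]

```text
time_s: 29.05
eef_pos: [0.4543, 0.2647, -0.0096]
eef_rot: [[-0.15, 0.989, 0.001], [0.989, 0.15, 0.001], [0.0, 0.001, -1.0]]
contact_force: [2.1, -0.4, 1.3]
gripper_width: 0.04
grasp_force: 30.0
```

Emit:
drive_tool:
  commands:
    - [0,0,-15,0,0,0]
    - [0,0,-25,0,0,0]
    - [0,0,-30,0,0,0]
    - [0,0,-25,0,0,0.075]
    - [0,0,0,0,0,0.075]

```text
time_s: 29.47
eef_pos: [0.4559, 0.2658, 0.0892]
eef_rot: [[0.003, 1.0, 0.005], [1.0, -0.003, 0.005], [0.005, 0.005, -1.0]]
contact_force: [0.7, 0.7, -1.6]
gripper_width: 0.04
grasp_force: 30.0
```

Emit:
drive_tool:
  commands:
    - [0,0,0,0,0,0]
    - [0,14,0,0,0,0]
    - [-12,24,0,0,0,0]
    - [-20,25,0,0,0,0]
    - [-24,25,0,0,0,0]

```text
time_s: 29.88
eef_pos: [0.5405, 0.2096, 0.0834]
eef_rot: [[-0.007, 1.0, -0.004], [1.0, 0.007, -0.0], [-0.0, -0.004, -1.0]]
contact_force: [0.1, 0.5, -2.3]
gripper_width: 0.0401
grasp_force: 30.0
```

Emit:
drive_tool:
  commands:
    - [-26,25,0,0,0,0]
    - [-26,22,0,0,0,0]
    - [-18,15,0,0,0,0]
    - [-10,8,0,0,0,0]
    - [0,0,0,0,0,0]

```text
time_s: 30.3
eef_pos: [0.612, 0.1249, 0.084]
eef_rot: [[0.003, 1.0, -0.001], [1.0, -0.003, -0.002], [-0.002, -0.001, -1.0]]
contact_force: [-0.2, 0.4, -1.4]
gripper_width: 0.0398
grasp_force: 30.0
```

Emit:
drive_tool:
  commands:
    - [0,0,0,0,0,0]
    - [0,0,0,0,0,0]
    - [0,0,0,0,0,0]

```text
time_s: 30.55
eef_pos: [0.6101, 0.1312, 0.0846]
eef_rot: [[-0.005, 1.0, -0.002], [1.0, 0.005, 0.001], [0.001, -0.002, -1.0]]
contact_force: [-0.3, -0.2, -1.1]
gripper_width: 0.0401
grasp_force: 30.0
```

Emit:
drive_tool:
  commands:
    - [-1,1,20,0,0,0]
    - [0,0,25,0,0,0]
    - [0,0,20,0,0,0]
    - [0,0,10,0,0,0]
    - [0,0,0,0,0,0]

```text
time_s: 30.97
eef_pos: [0.61, 0.129, 0.0078]
eef_rot: [[-0.003, 1.0, -0.005], [1.0, 0.003, -0.001], [-0.001, -0.005, -1.0]]
contact_force: [-1.0, -0.2, -1.4]
gripper_width: 0.0398
grasp_force: 30.0
```

Emit:
drive_tool:
  commands:
    - [0,0,4,0,0,0]
    - [0,0,3,0,0,0]
    - [0,0,2,0,0,0]
    - [0,0,0,0,0,0]
    - [0,0,0,0,0,0]

```text
time_s: 31.38
eef_pos: [0.613, 0.1278, 0.0017]
eef_rot: [[-0.001, 1.0, 0.001], [1.0, 0.001, 0.0], [0.0, 0.001, -1.0]]
contact_force: [0.3, -0.6, -1.7]
gripper_width: 0.0401
grasp_force: 30.0
```

Emit:
drive_tool:
  commands:
    - [0,0,0,0,0,0]
    - [0,0,0,0,0,0]

```text
time_s: 31.55
eef_pos: [0.6129, 0.1277, 0.0015]
eef_rot: [[-0.001, 1.0, 0.001], [1.0, 0.001, 0.0], [0.0, 0.001, -1.0]]
contact_force: [0.2, 1.0, -1.3]
gripper_width: 0.04
grasp_force: 30.0
```

Released next, then up and back so both cameras see the tray.

Emit:
drive_tool:
  commands:
    - [0,0,1,0,0,0]
    - [0,0,0,0,0,0]

```text
time_s: 31.72
eef_pos: [0.613, 0.1277, 0.0005]
eef_rot: [[-0.001, 1.0, 0.001], [1.0, 0.001, 0.0], [0.0, 0.001, -1.0]]
contact_force: [-0.1, -0.1, -0.2]
gripper_width: 0.04
grasp_force: 30.0
```

Emit:
drive_tool:
  commands:
    - [0,0,0,0,0,0]
    - [0,0,0,0,0,0]
    - [0,0,0,0,0,0]
    - [0,0,0,0,0,0]
    - [0,0,0,0,0,0]
  gripper: -1

```text
time_s: 32.13
eef_pos: [0.6126, 0.1277, 0.0001]
eef_rot: [[-0.001, 1.0, -0.0], [1.0, 0.001, 0.0], [0.0, -0.0, -1.0]]
contact_force: [0.5, -0.5, -0.7]
gripper_width: 0.0658
grasp_force: 0.0
```

Emit:
drive_tool:
  commands:
    - [0,0,0,0,0,0]
    - [0,0,0,0,0,0]
    - [0,0,0,0,0,0]
    - [0,0,0,0,0,0]
    - [0,0,-15,0,0,0]

```text
time_s: 32.55
eef_pos: [0.6103, 0.1275, 0.0128]
eef_rot: [[-0.001, 1.0, -0.005], [1.0, 0.001, -0.001], [-0.001, -0.005, -1.0]]
contact_force: [-0.0, 0.8, 0.3]
gripper_width: 0.086
grasp_force: 0.0
```

Emit:
drive_tool:
  commands:
    - [0,0,-35,0,0,0]
    - [0,0,-40,0,0,0]
    - [0,0,-40,0,0,0]
    - [0,0,-40,0,0,0]
    - [0,0,-30,0,0,0]

```text
time_s: 32.97
eef_pos: [0.6136, 0.1274, 0.2038]
eef_rot: [[-0.001, 1.0, 0.003], [1.0, 0.001, 0.001], [0.001, 0.003, -1.0]]
contact_force: [0.3, 0.1, 0.6]
gripper_width: 0.0871
grasp_force: 0.0
```

Emit:
drive_tool:
  commands:
    - [20,-10,0,0,0,0]
    - [36,-15,0,0,0,0]
    - [38,-15,0,0,0,0]
    - [38,-15,0,0,0,0]
    - [38,-15,0,0,0,0]

```text
time_s: 33.38
eef_pos: [0.5415, 0.2991, 0.2004]
eef_rot: [[-0.0, 1.0, 0.0], [1.0, 0.0, 0.001], [0.001, 0.0, -1.0]]
contact_force: [0.4, 0.9, 0.5]
gripper_width: 0.0872
grasp_force: 0.0
```

Emit:
drive_tool:
  commands:
    - [38,-15,0,0,0,0]
    - [38,-15,0,0,0,0]
    - [38,-15,0,0,0,0]
    - [38,-15,0,0,0,0]
    - [0,0,0,0,0,0]

```text
time_s: 33.8
eef_pos: [0.4754, 0.4607, 0.1988]
eef_rot: [[-0.016, 1.0, -0.004], [1.0, 0.016, 0.005], [0.005, -0.004, -1.0]]
contact_force: [-0.3, 0.7, 0.2]
gripper_width: 0.0872
grasp_force: 0.0
```

```bash
python3 - <<'E'
from h import *
M=dict(salt=(.6125,.1284,.077),jar=(.5985,.0453,.105),cruet=(.6286,-.0364,.135),mill=(.6235,-.1216,.17)); 
MC=dict(top=[(.6137,.1298),(.5995,.0467),(.6298,-.035),(.6249,-.1204)],side=[(.6113,.1271),(.5974,.0439),(.6274,-.0377),(.622,-.1228)])
ims=[]
for n in("top","side"):
    d,K,R,t=cam(n); P=pts(d,K,R,t)
    for (k,(x,y,h)),mc in zip(M.items(),MC[n]):
        b=(np.hypot(P[...,0]-x,P[...,1]-y)<.045)&(d["depth"]>0)
        lo,hi={"salt":(.04,.095),"jar":(.04,.12),"cruet":(.03,.09),"mill":(.135,.165)}[k]
        p=P[b&(P[...,2]>lo)&(P[...,2]<hi)]
        if len(p)<10: print(n,k,"hidden"); continue
        s=np.linalg.lstsq(np.c_[2*p[:,:2],np.ones(len(p))],(p[:,:2]**2).sum(1),rcond=None)[0]
        tp=P[b&(P[...,2]>h-.01)][:,2]
        print(n,k,"axis-mat mm",np.round((s[:2]-mc)*1000,1),"r",np.round(np.sqrt(s[2]+s[0]**2+s[1]**2),4),"top z",np.round(np.percentile(tp,95),3))
    p=K@(R@np.array([.61,0,.1])+t); u,v=(p[:2]/p[2]).astype(int)
    ims.append(cv2.resize(d["img"][v-75:v+75,u-95:u+95,::-1],(395,312)))
cv2.imwrite("pics/fin.png",np.hstack(ims)); o=get_obs(); print(o["time_s"],o["eef_pos"])
E
```

```text
top salt axis-mat mm [-2.8  0.5] r 0.0151 top z 0.091
top jar axis-mat mm [-2.9 -0.5] r 0.0162 top z 0.12
top cruet axis-mat mm [-0.8 -0.2] r 0.0243 top z 0.15
top mill axis-mat mm [ 1.5 -0.5] r 0.0206 top z 0.178
side salt axis-mat mm [-3.9 -0.3] r 0.0154 top z 0.086
side jar axis-mat mm [-3.9 -1.4] r 0.0164 top z 0.117
side cruet axis-mat mm [-2.3 -1.6] r 0.0233 top z 0.146
side mill axis-mat mm [-1.8 -2.2] r 0.0185 top z 0.176
33.9 [0.48045212 0.45186283 0.19937427]
```

View pics/fin.png

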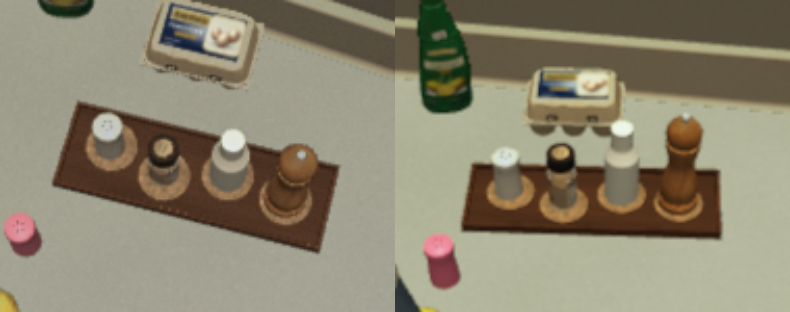

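All four stand upright on their mats, 4 mm off centre at most, against 13 mm allowed. In the side view: salt (508,175), jar (560,180), cruet (621,165), mill (681,165). The robot touches nothing and is settling, so I let it rest and hand in.

Emit:
drive_tool:
  commands:
    - [0,0,0,0,0,0]
    - [0,0,0,0,0,0]
    - [0,0,0,0,0,0]
    - [0,0,0,0,0,0]
    - [0,0,0,0,0,0]

```text
time_s: 34.32
eef_pos: [0.4829, 0.4486, 0.2004]
eef_rot: [[0.001, 1.0, 0.0], [1.0, -0.001, 0.0], [0.0, 0.0, -1.0]]
contact_force: [-0.3, -0.3, -0.3]
gripper_width: 0.0869
grasp_force: 0.0
```

```bash
python3 -c "
from cell import *
print(hand_in())"
```

```text
the job is handed in; nothing more can be done
None
```

Job handed in at about 34 s; no verdict was returned. From the kettle end, the mill, cruet, spice jar and salt pot stand upright on their mats, each measured within about 4 mm of centre; the reported tool height read about 41 mm low, which cost one empty grasp before I allowed for it.

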